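Close the condiment rail past a pan that stands proud

TASK

One of the three pans in the condiment rail is riding up on its seal, and the rail's sliding cover catches on its rim. Slide the cover along gently until you feel it catch, back it off a few centimetres clear of that pan, press the pan down home, then slide the cover fully shut and let go. Do not ram the cover or force the pan, and leave the cup, the timer and the spatula in front of the rail where they are.

Things in the scene. Friction and masses are not known exactly. Their poses are not given: they have to be found in the camera images.
- rail: Countertop condiment rail: steel box 250 (x) by 800 (y) by 110 mm high, fixed to the table. Origin: centre of its underside, on the table; y along its length, z up. Its -y half is a flat closed deck, its +y half holds three equal steel pans in a row, centred at y = +105, +217, +329 mm. Two pans are home (rim top at z = 114 mm); one, in any of the places, stands 7 mm higher on its seal.
- guide: The cover's two aluminium side channels with end strips, fixed on the rail, same origin and axes as the rail. They run its full length, at x = 104 to 116 mm either side, top at z = 134 mm. The body carries the sliding cover.
- cover (a joint): Slide of the cover along the rail's +y, in m: 0 = open (over the deck), 0.420 = fully shut against a stop; friction about 2 N. Its lead edge is at y = joint - 0.030 in the rail's frame and catches on the high pan at about 0.081, 0.193 or 0.305 (first, middle, last place). Its rubber edge strip gives a little there (6 N per mm, 4 mm at most); over 25 N damages the pan.
- cover_grip (a point): Middle of the cover's bow handle: a round steel bar 14 mm thick, along the rail's x, 110 mm long between its two feet, 35 mm behind the lead edge. Its axis is at z = 162 mm, 38 mm above the cover's panel. Moves with the cover.
- cover_edge (a point): Middle of the lower +y edge of the lead bar of the cover (a clear panel in an aluminium frame, 206 (x) by 345 (y) mm; rubber-edged lead bar 12 mm high). It is at z = 116.5 mm: it passes 2.5 mm over a pan that is home and meets the high pan's rim flat on. Moves with the cover.
- place_1 (a point): Fixed point on the rail at the pan place the cover reaches first: top of the middle of the pan's near (-x) end ledge when the pan is home, z = 114 mm. It does not tell whether the pan is high. Each pan is 186 (x) by 108 (y) mm over its rim, 65 mm deep, rim 4 mm thick. The near ledge is 22 mm wide (x = -96 to -74 mm), far end rim 12 mm, side rims 6 mm.
- place_2 (a point): The same point at the middle pan place. The high pan, pressed with about 10 N anywhere on its rim, goes straight down 7 mm and stays down; pressing on beyond only loads the steel housing, which is hard. Over 60 N would bend the pan.
- place_3 (a point): The same point at the last pan place. Sealed dip tubs, 62 mm wide and 28 mm high, lie loose inside the first and the last pan, in the far half.
- turner: Spatula lying in front of the rail's deck (a bystander).
- timer: White kitchen timer, 75 mm wide, 60 mm high, standing in front of the rail (a bystander). Origin: centre of its underside.
- cups: White cup, 74 mm wide, 65 mm high, standing in front of the rail (a bystander). Origin: centre of its underside.

How it is judged:
On the way, in this order (a step that is already met when the one before it is completed fails the run):
1. the cover has been slid until its lead edge bears on the pan that stands high (contact force between guide and rail above 2 N), for 0.1 s.
2. the cover is backed off at least 15 mm from the rim of a pan, bearing on none, and the robot presses on that pan (contact force between guide and rail below 0.3 N and contact force between the fingers and rail above 4 N and ((y of the grasp point in the frame of rail between 0.049 and 0.161 m and value of joint cover below 0.066 m) or (y of the grasp point in the frame of rail between 0.161 and 0.273 m and value of joint cover below 0.178 m) or (y of the grasp point in the frame of rail between 0.273 and 0.385 m and value of joint cover below 0.29 m))), for 0.1 s.
At the end, for the whole second after the job is handed in: The cover is fully shut (within 6 mm of its stop) and at rest, bearing on no pan, and let go (value of joint cover above 0.414 m and velocity of joint cover below 0.01 m/s and contact force between guide and rail below 0.5 N); the robot touches nothing.
It fails at once if the cover is rammed against a pan (over 25 N) (contact force between guide and rail above 25 N).
It fails at once if the robot presses on the rail or a pan with more than 60 N (contact force between the fingers and rail above 60 N).
It fails at once if a bystander (cup, timer or spatula) is pushed more than 30 mm away (distance of any of turner, timer, cups from where it was at the start of the episode above 0.03 m).
It also fails if it takes over 72 s, if anything falls off the work surface, if the arm or the gripper's body presses on something with over 40 N, if the wrist force passes 120 N, or if a joint passes its speed limit or range.

ROBOT

A 7-joint arm with a two-finger parallel gripper is mounted at the origin on the work surface. World frame = base frame: x ahead of the robot, y to its left, z up, the work surface at z = 0. Lengths are in m, angles in rad, forces in N, time in s.
With the tool pointing down it reaches from about 0.425 to 0.925 m from the base axis. Payload 6.8 kg.
Tool frame: the origin (TCP) lies on the centre line of the jaws, within the pads' length; the fingertips stand 11 mm ahead of it and the grasp point (between the pads) lies 8 mm behind it; z points along the fingers, y is the direction in which the jaws open and shut (so a half turn about z gives the same grasp; the last joint's range is limited). The gripper opens to 85 mm and grips with 20 to 120 N. Pads are 22 mm wide; open, the fingers measure 114 mm over their backs; the gripper's body (76 mm by 85 mm) begins 54 mm behind the grasp point. The pads swing forward as they close: fully open they stand 13 mm farther back than shut.
Start: joints at [-1.412, 0.477, 0.022, 1.555, -0.011, 1.109, -0.083], TCP at [0.178, 0.651, 0.242] pointing down, gripper open.
Joint ranges: [-2.96, 2.96], [-0.34, 2.1], [-1.41, 1.46], [0.24, 2.44], [-1.37, 4.51], [0.17, 1.92], [-2.96, 2.96]. Speed limits (rad/s): [2.39, 2.39, 3.14, 3.14, 3.14, 3.14, 3.14].

INTERFACE

Orientations are given as a rotation vector (axis times angle).
In Python, from bench import r gives the robot as it stands.
- The arm moves only by the tool send_rows, never from a script. Its argument "deltas" is a list of rows, each a list of 7 numbers: the opening, from 0 (shut) to 1 (fully open), then the shift along the tool's x, y, z as a fraction of full scale, then the turn, a rotation vector about the tool's x, y, z as a fraction of full scale. In form: [[hand, x, y, z, ax, ay, az], ...]. A call has 1 to 20 rows; each row is the pose to reach, as a shift and turn from the pose commanded when the call began, along the tool's axes at that moment, turning the shorter way round; what a row does not reach only later rows make up. Full scale, the value 1, is 150 mm for a shift and 180 degrees for a turn. A row lasts 1/12 s, in which the tool goes at most 41.7 mm and 7.16 degrees, less where a joint would pass 70% of its speed; a pose out of reach is approached as far as the arm can. A call with a number of a shift or a turn outside -1 to 1 is refused whole. A call with a gripper value outside its range is refused whole. The fingers move at their own pace and stop on an object; "squeeze" is the grip in N (left out, the last holds). Time passes only in rows, so rows that repeat a pose let the fingers close. It gives the time, the measured TCP pose, the force and the opening at its end, in the units of the state.
- r.get_obs(): the state, without advancing time (a new reading comes with each control period).
- r.grab_frame(name): name is "side" or "top" or "wrist"; returns a dict with "pixels" (420x560x3 uint8, red, green, blue), "camera_matrix" (3x3 intrinsics, pixels), "dist_coeffs" ([k1, k2, p1, p2, k3] as OpenCV has them; the pictures are not rectified), "rvec" (rotation vector, rad) and "tvec" (3), from world to camera coordinates, as OpenCV has them. Camera axes: x right, y down, z forward; pixel columns grow to the right and rows downward; lengths in m; the calibration is good to about 2 mm. A picture is of the moment at which its call begins. There is no depth.
- r.hand_in(): hands the job in, once; it reports no verdict.
The state is a dict: "clock": time; "joints": joint angles; "qvel": joint speeds; "tau": joint torques, N m; "tcp_pos": TCP position; "orientation": TCP orientation; "contact_force": force on the tool from outside, world axes, zero at the start; "moment": the same for the moment, N m; "grip_width": finger opening in m.
Only numpy, scipy, OpenCV 4.12 (cv2) and the standard library are available. Lean on these libraries where they do the work, as an engineer would, in place of code of your own. Each camera call takes 0.05 s, during which the arm holds its last target. There are 200 camera calls.

## Working session

There is one attempt and no reset: what is moved stays moved. The work goes in short steps, Python scripts to look and compute and a tool call to move; the robot and the scene stay as the last step left them, time stands still between calls to the robot, and variables do not carry over. Pictures are saved under pics/ and viewed, about 8 in all and at most 12, crops included, and the job is handed in when it is done.

Besides the shell and the picture viewer there is one more tool, called after "Call:" in YAML: its name, and indented under it one key for each argument. send_rows: Moves the arm, as the interface text tells. Shift numbers are shares of 150 mm and turn numbers shares of 180 degrees, none past 1 either way. Its arguments: {"type":"object","properties":{"deltas":{"type":"array","items":{"type":"array","items":{"type":"number"}}},"squeeze":{"type":"number"}},"required":["deltas"]}

```bash
ls; mkdir -p pics; cat > h.py <<'E'
import numpy as np, cv2
from bench import r
def snap(name,fn):
    f=r.grab_frame(name); cv2.imwrite(f'pics/{fn}.png',f['pixels'][:,:,::-1]); np.savez(f'pics/{fn}.npz',**{k:np.array(v) for k,v in f.items()}); return f
def load(fn): return dict(np.load(f'pics/{fn}.npz'))
def unproj(f,uv,z):
    p=cv2.undistortPoints(np.array(uv,float).reshape(-1,1,2),np.array(f['camera_matrix'],float),np.array(f['dist_coeffs'],float)).reshape(-1,2)
    R=cv2.Rodrigues(np.array(f['rvec'],float))[0]; t=np.array(f['tvec'],float).ravel(); C=-R.T@t
    d=np.c_[p,np.ones(len(p))]@R
    zz=np.broadcast_to(z,len(p))
    return C+d*((zz-C[2])/d[:,2])[:,None]
def proj(f,P):
    return cv2.projectPoints(np.array(P,float).reshape(-1,3),np.array(f['rvec'],float),np.array(f['tvec'],float),np.array(f['camera_matrix'],float),np.array(f['dist_coeffs'],float))[0].reshape(-1,2)
E
python3 - <<'E'
from h import *
a=snap('top','t0');b=snap('side','s0')
o=r.get_obs();print(o)
for f in(a,b):
    R=cv2.Rodrigues(np.array(f['rvec'],float))[0];print(-R.T@np.array(f['tvec']).ravel(),R[2])
E
```

```text
pics
{'clock': 0.1, 'joints': array([-1.4121111 ,  0.47772516,  0.02235624,  1.55633411, -0.01147448,
        1.10930282, -0.08306325]), 'qvel': array([ 0.00096131, -0.00214012,  0.00087341, -0.00194678,  0.00057198,
        0.00053713, -0.00019811]), 'tau': array([ 4.01421436e-03, -5.97758174e+01,  1.61350630e+00, -2.81955510e+01,
        1.28796342e-02,  4.92248786e-03,  1.80500956e-05]), 'tcp_pos': array([0.17784136, 0.65062457, 0.24142582]), 'orientation': array([-4.17726461e-01, -3.11362494e+00,  2.57535370e-03]), 'contact_force': array([ 0.31937958,  0.74116056, -0.69077388]), 'moment': array([0.00211024, 0.02983557, 0.04078526]), 'grip_width': 0.085055025329171}
[ 0.38894943 -0.08385211  1.40423291] [ 0.06933669 -0.01078637 -0.997535  ]
[ 0.1314194  -0.46434884  0.64302271] [ 0.4923309   0.51595288 -0.70100137]
```

View pics/t0.png

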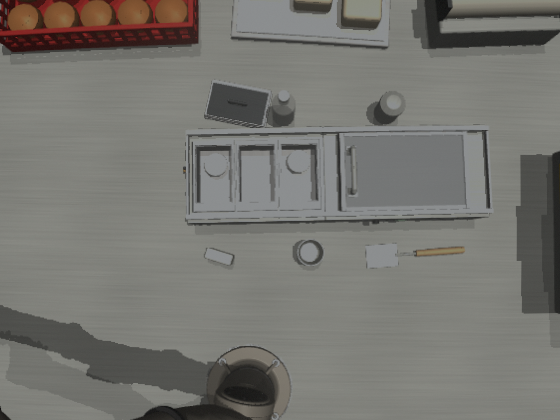

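View pics/s0.png

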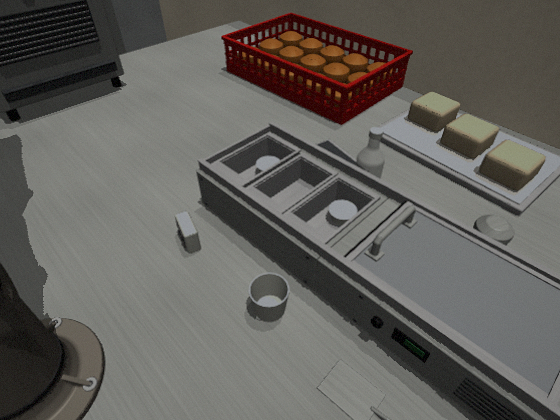

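Top view: the rail spans about (187–490, 127–222), with pans at left (+y is left), the handle at (352,171), cup (310,253), timer (220,257) and spatula (380,255). Side view shows the pans at about (260,158), (290,180) and (330,205). I'll enlarge both.

```bash
python3 - <<'E'
from h import *
a=cv2.imread('pics/t0.png')[115:235,180:500]
a=cv2.resize(a,None,fx=2.5,fy=2.5,interpolation=cv2.INTER_CUBIC)
b=cv2.imread('pics/s0.png')[115:265,185:385]
b=cv2.resize(b,None,fx=2,fy=2,interpolation=cv2.INTER_CUBIC)
b=cv2.convertScaleAbs(b,alpha=1.5);a=cv2.convertScaleAbs(a,alpha=1.5)
c=np.zeros((600,800,3),np.uint8);c[:300]=a;c[300:,:400]=b
cv2.imwrite('pics/c0.png',c)
E
```

```text
(no output)
```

View pics/c0.png

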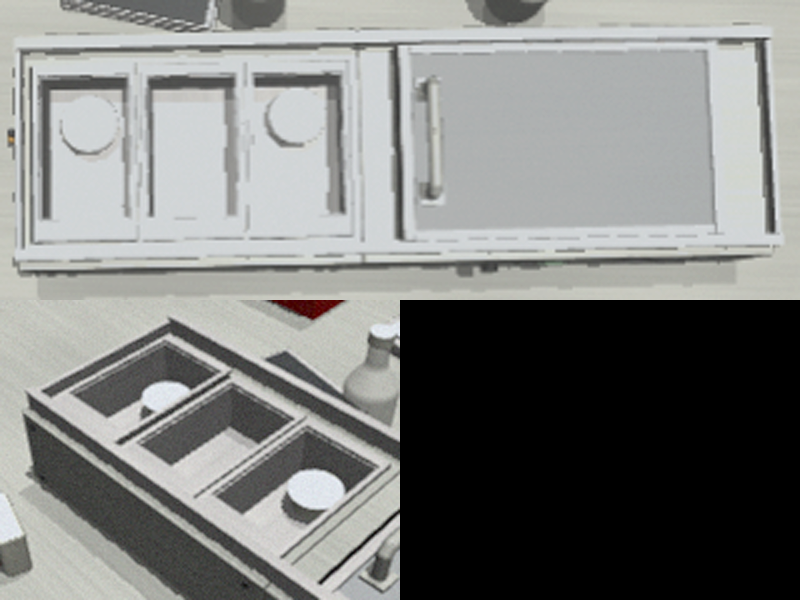

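```bash
cat >> h.py <<'E'
def rail2w(pose,P):
    x,y,th=pose;P=np.array(P,float).reshape(-1,3);c,s=np.cos(th),np.sin(th)
    return np.c_[x+c*P[:,0]-s*P[:,1],y+s*P[:,0]+c*P[:,1],P[:,2]]
E
python3 - <<'E'
from h import *
from scipy.optimize import least_squares
f=load('t0')
uv=np.array([(16,38),(772,27),(781,244),(18,261)])/2.5+[180,115]
w=unproj(f,uv,.134);print(w, np.linalg.norm(w-np.roll(w,1,0),axis=1))
M=np.array([(.116,.4,.134),(.116,-.4,.134),(-.116,-.4,.134),(-.116,.4,.134)])
s=least_squares(lambda p:(rail2w(p,M)-w)[:,:2].ravel(),[.65,0,0]);p=s.x;print(p,s.fun)
np.save('pose.npy',p)
h=unproj(f,np.array([(432,80),(433,195)])/2.5+[180,115],.165)
inv=lambda q:np.c_[(q[:,0]-p[0])*np.cos(p[2])+(q[:,1]-p[1])*np.sin(p[2]),-(q[:,0]-p[0])*np.sin(p[2])+(q[:,1]-p[1])*np.cos(p[2])]
print('handle rail',inv(h),h)
bt=unproj(f,np.array([(310,253),(220,257),(382,256),(465,250)]),[.03,.03,0.01,.01]);print('byst',bt,inv(bt))
# overlays
for fn in('t0','s0'):
    g=load(fn);im=cv2.imread(f'pics/{fn}.png');im=cv2.convertScaleAbs(im,alpha=1.5)
    if fn=='t0': off,k=(180,115),2.5;im=cv2.resize(im[115:235,180:500],None,fx=k,fy=k)
    else: off,k=(185,115),4;im=cv2.resize(im[115:265,185:385],None,fx=k,fy=k,interpolation=cv2.INTER_CUBIC)
    def line(P,col):
        q=((proj(g,rail2w(p,P))-off+.5)*k).astype(int);cv2.polylines(im,[q.reshape(-1,1,2)],True,col,1)
    line(M,(0,0,255))
    for yc in(.105,.217,.329):
        for z,c in((.114,(0,255,0)),(.121,(255,0,255))):
            line([(sx*.093-.003,yc+sy*.054,z) for sx,sy in((1,1),(1,-1),(-1,-1),(-1,1))],c)
    cv2.imwrite(f'pics/o_{fn}.png',im)
E
```

```text
[[ 0.69131944  0.16842711  0.134     ]
 [ 0.72274001 -0.627626    0.134     ]
 [ 0.49220763 -0.6337344   0.134     ]
 [ 0.45903442  0.15816036  0.134     ]] [0.23251179 0.79667296 0.23061328 0.79258928]
[ 0.59132538 -0.23369324  0.04024302] [-0.00018084  0.00222273  0.00058431 -0.00107645 -0.00069548 -0.00430191
  0.00029201  0.00315562]
handle rail [[ 0.05692382 -0.0293452 ]
 [-0.06040372 -0.02656534]] [[ 0.64938373 -0.26072451  0.165     ]
 [ 0.53203935 -0.26266723  0.165     ]]
byst [[ 0.37851895 -0.16408641  0.03      ]
 [ 0.36272121  0.08402113  0.03      ]
 [ 0.37347306 -0.36824202  0.01      ]
 [ 0.39410647 -0.60635892  0.01      ]] [[-0.2098337   0.07811213]
 [-0.21563674  0.32665437]
 [-0.22308912 -0.12567518]
 [-0.21205238 -0.36442942]]
```

View pics/o_s0.png

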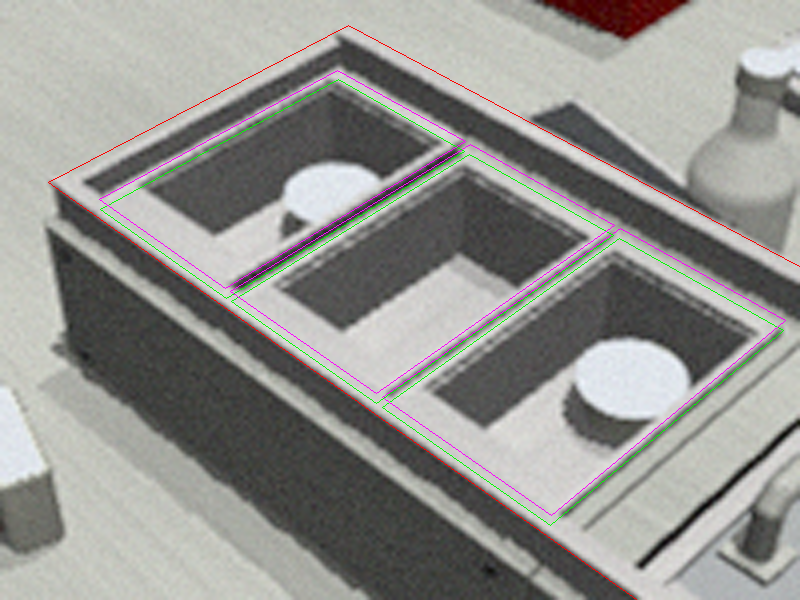

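The outline fits, and the dark step between the last and middle pans hints that the last pan (place 3) is high; the feel test will confirm it. The handle is at about world (0.591,-0.262), so joint ≈ 0.037. Moving now.

Call:
send_rows:
  deltas:
    - [1, -0.945, -0.43, 0, 0, 0, -0.098]
    - [1, -0.945, -0.43, 0, 0, 0, -0.098]
    - [1, -0.945, -0.43, 0, 0, 0, -0.098]
    - [1, -0.945, -0.43, 0, 0, 0, -0.098]
    - [1, -0.945, -0.43, 0, 0, 0, -0.098]
    - [1, -0.945, -0.43, 0, 0, 0, -0.098]

```text
clock: 0.6
tcp_pos: [0.3002, 0.5496, 0.2421]
orientation: [-0.056, 3.141, -0.002]
contact_force: [-0.4, 0.1, -0.6]
grip_width: 0.0856
```

Call:
send_rows:
  deltas:
    - [1, -0.7, -0.95, 0, 0, 0, 0]
    - [1, -0.7, -0.95, 0, 0, 0, 0]
    - [1, -0.7, -0.95, 0, 0, 0, 0]
    - [1, -0.7, -0.95, 0, 0, 0, 0]
    - [1, -0.7, -0.95, 0, 0, 0, 0]

```text
clock: 1.02
tcp_pos: [0.4126, 0.4079, 0.2422]
orientation: [-0.053, 3.139, -0.005]
contact_force: [1.1, -0.5, -0.0]
grip_width: 0.0853
```

Call:
send_rows:
  deltas:
    - [1, -0.7, -1, 0, 0, 0, 0]
    - [1, -0.7, -1, 0, 0, 0, 0]
    - [1, -0.7, -1, 0, 0, 0, 0]
    - [1, -0.7, -1, 0, 0, 0, 0]
    - [1, -0.7, -1, 0, 0, 0, 0]

```text
clock: 1.43
tcp_pos: [0.5225, 0.2632, 0.2423]
orientation: [-0.056, 3.14, -0.003]
contact_force: [0.6, -0.2, 0.6]
grip_width: 0.0851
```

Call:
send_rows:
  deltas:
    - [1, -0.3, -1, 0, 0, 0, 0]
    - [1, -0.3, -1, 0, 0, 0, 0]
    - [1, -0.3, -1, 0, 0, 0, 0]
    - [1, -0.3, -1, 0, 0, 0, 0]
    - [1, -0.3, -1, 0, 0, 0, 0]

```text
clock: 1.85
tcp_pos: [0.5725, 0.1127, 0.2423]
orientation: [-0.051, 3.14, -0.006]
contact_force: [0.5, -0.4, 0.0]
grip_width: 0.0854
```

```bash
python3 -c "
from bench import r;o=r.get_obs();print(o['joints'].round(2),o['tcp_pos'],o['orientation'])"
```

```text
[-0.46  0.33  0.19  1.79 -0.07  1.03  1.36] [0.57252871 0.1127327  0.24233694] [-0.05056576  3.1401441  -0.00553294]
```

Call:
send_rows:
  deltas:
    - [1, -0.01, -1, 0, 0, 0, 0]
    - [1, -0.01, -1, 0, 0, 0, 0]
    - [1, -0.01, -1, 0, 0, 0, 0]
    - [1, -0.01, -1, 0, 0, 0, 0]
    - [1, -0.01, -1, 0, 0, 0, 0]

```text
clock: 2.27
tcp_pos: [0.5782, -0.0358, 0.2423]
orientation: [0.052, -3.141, 0.005]
contact_force: [-0.0, 0.2, 0.5]
grip_width: 0.0855
```

Call:
send_rows:
  deltas:
    - [1, -0.01, -1, 0, 0, 0, 0]
    - [1, -0.01, -1, 0, 0, 0, 0]
    - [1, -0.01, -1, 0, 0, 0, 0]
    - [1, -0.01, -1, 0, 0, 0, 0]
    - [1, -0.01, -1, 0, 0, 0, 0]

```text
clock: 2.68
tcp_pos: [0.5856, -0.1852, 0.2423]
orientation: [0.054, -3.141, 0.005]
contact_force: [0.3, -0.2, 1.5]
grip_width: 0.0855
```

Call:
send_rows:
  deltas:
    - [1, 0, -0.5, 0, 0, 0, 0]
    - [1, 0, -0.5, 0, 0, 0, 0]
    - [1, 0, -0.5, 0, 0, 0, 0]
    - [1, 0, -0.5, 0, 0, 0, 0]

```text
clock: 3.02
tcp_pos: [0.5894, -0.2546, 0.2418]
orientation: [0.062, -3.14, -0.0]
contact_force: [-0.6, 0.9, 0.0]
grip_width: 0.0854
```

```bash
python3 -c "
from h import *;o=r.get_obs();print(o['joints'].round(2),o['tcp_pos'],o['orientation']);f=snap('wrist','w0')"
```

```text
[ 0.08  0.43  0.32  1.66 -0.15  1.08  2.05] [ 0.58939902 -0.25464751  0.24179449] [ 6.18528914e-02 -3.14046017e+00 -2.39935883e-04]
```

View pics/w0.png

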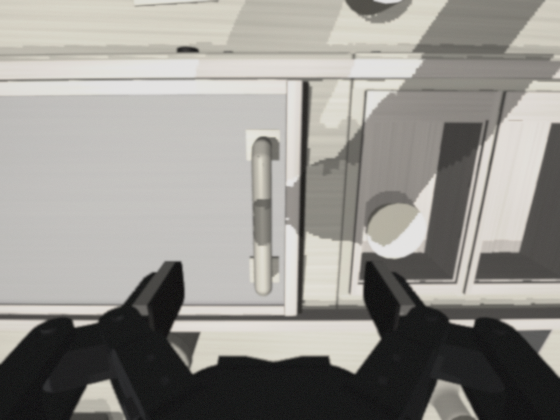

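The wrist view shows the bar upright from (262,145) to (263,290) between the open fingers, with guide edges along the top and bottom.

```bash
python3 - <<'E'
from h import *
f=load('w0')
b=unproj(f,[(262,147),(263,286)],.166);print(b,b.mean(0))
# guide inner/outer edges & lead edge
g=unproj(f,[(10,78),(545,79)],.134);print(g,np.degrees(np.arctan2(*(g[1]-g[0])[:2])))
e=unproj(f,[(301,80),(299,315)],.1285);print(e)
print(np.load('pose.npy'))
E
```

```text
[[ 0.53689365 -0.26451381  0.166     ]
 [ 0.64205353 -0.2607707   0.166     ]] [ 0.58947359 -0.26264226  0.166     ]
[[ 0.49714063 -0.45127722  0.134     ]
 [ 0.48242441 -0.05993309  0.134     ]] -2.1535522546454398
[[ 0.49070579 -0.23824504  0.1285    ]
 [ 0.6947053  -0.22674823  0.1285    ]]
[ 0.59132538 -0.23369324  0.04024302]
```

Call:
send_rows:
  deltas:
    - [1, 0, -0.053, 0.2, 0, 0, 0]
    - [1, 0, -0.053, 0.4, 0, 0, 0]
    - [1, 0, -0.053, 0.54, 0, 0, 0]
    - [1, 0, -0.053, 0.587, 0, 0, 0]
    - [1, 0, -0.053, 0.587, 0, 0, 0]
    - [0.4, 0, -0.053, 0.587, 0, 0, 0]
    - [0.4, 0, -0.053, 0.587, 0, 0, 0]
    - [0.3, 0, -0.053, 0.587, 0, 0, 0]
    - [0.3, 0, -0.053, 0.587, 0, 0, 0]
  squeeze: 25

```text
clock: 3.82
tcp_pos: [0.5902, -0.2628, 0.1557]
orientation: [-0.065, 3.139, -0.001]
contact_force: [-0.2, -0.4, 0.3]
grip_width: 0.039
```

Call:
send_rows:
  deltas:
    - [0.2, 0, 0, 0, 0, 0, 0]
    - [0.1, 0, 0, 0, 0, 0, 0]
    - [0, 0, 0, 0, 0, 0, 0]
    - [0, 0, 0, 0, 0, 0, 0]
    - [0, 0, 0, 0, 0, 0, 0]
    - [0, 0, 0, 0, 0, 0, 0]

```text
clock: 4.32
tcp_pos: [0.5896, -0.2629, 0.1549]
orientation: [-0.064, 3.14, -0.0]
contact_force: [-0.9, 0.1, 6.1]
grip_width: 0.0128
```

Call:
send_rows:
  deltas:
    - [0, 0, 0.03, 0, 0, 0, 0]
    - [0, 0, 0.07, 0, 0, 0, 0]
    - [0, 0, 0.11, 0, 0, 0, 0]
    - [0, 0, 0.15, 0, 0, 0, 0]
    - [0, 0, 0.19, 0, 0, 0, 0]
    - [0, 0, 0.22, 0, 0, 0, 0]
    - [0, 0, 0.233, 0, 0, 0, 0]
    - [0, 0, 0.233, 0, 0, 0, 0]

```text
clock: 4.98
tcp_pos: [0.5882, -0.2266, 0.1549]
orientation: [-0.066, 3.14, 0.001]
contact_force: [-1.4, 0.6, 7.1]
grip_width: 0.0129
```

Call:
send_rows:
  deltas:
    - [0, 0, 0.005, 0, 0, 0, 0]
    - [0, 0, 0.01, 0, 0, 0, 0]
    - [0, 0, 0.015, 0, 0, 0, 0]
    - [0, 0, 0.02, 0, 0, 0, 0]
    - [0, 0, 0.025, 0, 0, 0, 0]
    - [0, 0, 0.03, 0, 0, 0, 0]

```text
clock: 5.48
tcp_pos: [0.588, -0.2233, 0.1549]
orientation: [-0.064, 3.14, -0.001]
contact_force: [-0.8, -1.8, 6.5]
grip_width: 0.0129
```

Call:
send_rows:
  deltas:
    - [0, 0, 0.004, 0, 0, 0, 0]
    - [0, 0, 0.008, 0, 0, 0, 0]
    - [0, 0, 0.012, 0, 0, 0, 0]
    - [0, 0, 0.015, 0, 0, 0, 0]

```text
clock: 5.82
tcp_pos: [0.5879, -0.221, 0.1549]
orientation: [-0.064, 3.14, -0.001]
contact_force: [-0.2, -2.4, 7.8]
grip_width: 0.0131
```

Call:
send_rows:
  deltas:
    - [0, 0, 0.004, 0, 0, 0, 0]
    - [0, 0, 0.007, 0, 0, 0, 0]
    - [0, 0, 0.01, 0, 0, 0, 0]

```text
clock: 6.07
tcp_pos: [0.5879, -0.2195, 0.1549]
orientation: [-0.064, 3.14, -0.001]
contact_force: [-0.8, -3.2, 6.5]
grip_width: 0.0129
```

Call:
send_rows:
  deltas:
    - [0, 0, 0.004, 0, 0, 0, 0]
    - [0, 0, 0.007, 0, 0, 0, 0]
    - [0, 0, 0.01, 0, 0, 0, 0]

```text
clock: 6.32
tcp_pos: [0.5878, -0.218, 0.1549]
orientation: [-0.064, 3.14, -0.001]
contact_force: [-0.6, -2.2, 6.3]
grip_width: 0.013
```

Call:
send_rows:
  deltas:
    - [0, 0, 0.004, 0, 0, 0, 0]
    - [0, 0, 0.007, 0, 0, 0, 0]
    - [0, 0, 0.007, 0, 0, 0, 0]

```text
clock: 6.57
tcp_pos: [0.5878, -0.2168, 0.1549]
orientation: [-0.065, 3.14, -0.001]
contact_force: [-0.2, -1.9, 6.6]
grip_width: 0.013
```

Call:
send_rows:
  deltas:
    - [0, 0, 0.004, 0, 0, 0, 0]
    - [0, 0, 0.008, 0, 0, 0, 0]
    - [0, 0, 0.01, 0, 0, 0, 0]

```text
clock: 6.82
tcp_pos: [0.5877, -0.2154, 0.1549]
orientation: [-0.064, 3.14, -0.001]
contact_force: [-0.6, -1.6, 6.4]
grip_width: 0.0132
```

Call:
send_rows:
  deltas:
    - [0, 0, 0.004, 0, 0, 0, 0]
    - [0, 0, 0.008, 0, 0, 0, 0]
    - [0, 0, 0.01, 0, 0, 0, 0]

```text
clock: 7.07
tcp_pos: [0.5876, -0.2139, 0.1549]
orientation: [-0.064, 3.14, -0.001]
contact_force: [-1.4, -1.7, 6.7]
grip_width: 0.0128
```

```bash
python3 -c "
from h import *;o=r.get_obs();print(o['joints'].round(2),o['tcp_pos'],o['contact_force']);f=snap('wrist','w1')
p=np.load('pose.npy');t=o['tcp_pos'];print('joint est',-(t[0]-p[0])*np.sin(p[2])+(t[1]-p[1])*np.cos(p[2])+.065)
c=cv2.convertScaleAbs(cv2.imread('pics/w1.png'),alpha=1.3);cv2.imwrite('pics/w1b.png',cv2.resize(c[50:340,230:],None,fx=2.2,fy=2.0))"
```

```text
[ 0.03  0.5   0.29  1.78 -0.18  0.89  2.01] [ 0.58763289 -0.21391457  0.15490803] [-1.4470173  -1.74345611  6.66681112]
joint est 0.08491120787285628
```

View pics/w1b.png

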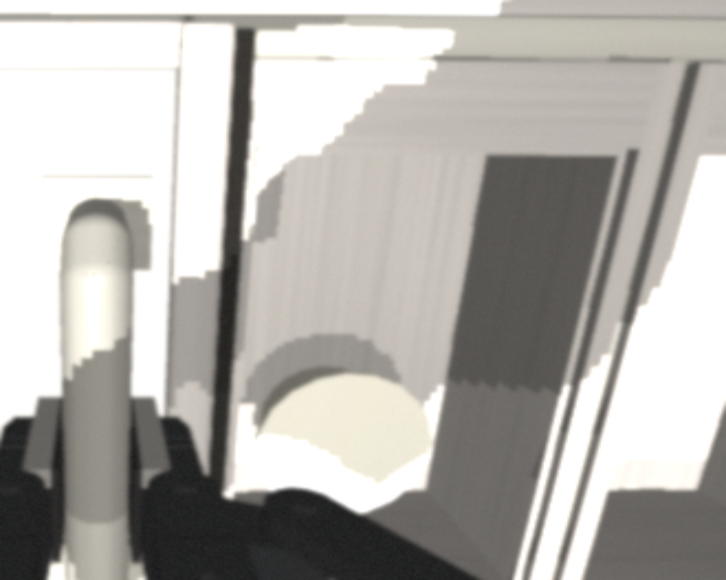

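The lead edge is already over the first pan's near rim (edge at x≈235 in the crop), with friction only. I'll confirm over a few mm more, then move on.

Call:
send_rows:
  deltas:
    - [0, 0, 0.004, 0, 0, 0, 0]
    - [0, 0, 0.008, 0, 0, 0, 0]
    - [0, 0, 0.012, 0, 0, 0, 0]
    - [0, 0, 0.016, 0, 0, 0, 0]

```text
clock: 7.45
tcp_pos: [0.5876, -0.2116, 0.1549]
orientation: [-0.064, 3.14, -0.001]
contact_force: [-1.3, -2.0, 6.7]
grip_width: 0.0129
```

Call:
send_rows:
  deltas:
    - [0, 0, 0.004, 0, 0, 0, 0]
    - [0, 0, 0.008, 0, 0, 0, 0]
    - [0, 0, 0.012, 0, 0, 0, 0]
    - [0, 0, 0.016, 0, 0, 0, 0]

```text
clock: 7.78
tcp_pos: [0.5875, -0.2092, 0.1549]
orientation: [-0.064, 3.14, -0.001]
contact_force: [-1.2, -1.9, 5.8]
grip_width: 0.0128
```

Call:
send_rows:
  deltas:
    - [0, 0, 0.02, 0, 0, 0, 0]
    - [0, 0, 0.07, 0, 0, 0, 0]
    - [0, 0, 0.13, 0, 0, 0, 0]
    - [0, 0, 0.2, 0, 0, 0, 0]
    - [0, 0, 0.27, 0, 0, 0, 0]
    - [0, 0, 0.34, 0, 0, 0, 0]
    - [0, 0, 0.41, 0, 0, 0, 0]
    - [0, 0, 0.48, 0, 0, 0, 0]
    - [0, 0, 0.54, 0, 0, 0, 0]
    - [0, 0, 0.58, 0, 0, 0, 0]
    - [0, 0, 0.6, 0, 0, 0, 0]
    - [0, 0, 0.61, 0, 0, 0, 0]
    - [0, 0, 0.61, 0, 0, 0, 0]

```text
clock: 8.87
tcp_pos: [0.5837, -0.1161, 0.1549]
orientation: [-0.067, 3.14, 0.001]
contact_force: [-1.1, -0.0, 8.3]
grip_width: 0.013
```

Call:
send_rows:
  deltas:
    - [0, 0, 0.006, 0, 0, 0, 0]
    - [0, 0, 0.013, 0, 0, 0, 0]
    - [0, 0, 0.02, 0, 0, 0, 0]
    - [0, 0, 0.027, 0, 0, 0, 0]

```text
clock: 9.2
tcp_pos: [0.5836, -0.1131, 0.1549]
orientation: [-0.065, 3.14, -0.0]
contact_force: [-0.5, -2.6, 6.9]
grip_width: 0.0129
```

Call:
send_rows:
  deltas:
    - [0, 0, 0.004, 0, 0, 0, 0]
    - [0, 0, 0.008, 0, 0, 0, 0]
    - [0, 0, 0.012, 0, 0, 0, 0]

```text
clock: 9.45
tcp_pos: [0.5835, -0.1113, 0.1549]
orientation: [-0.065, 3.14, -0.0]
contact_force: [-1.2, -1.2, 7.4]
grip_width: 0.013
```

Call:
send_rows:
  deltas:
    - [0, 0, 0.004, 0, 0, 0, 0]
    - [0, 0, 0.008, 0, 0, 0, 0]
    - [0, 0, 0.012, 0, 0, 0, 0]

```text
clock: 9.7
tcp_pos: [0.5834, -0.1095, 0.1549]
orientation: [-0.065, 3.14, -0.0]
contact_force: [0.3, -1.5, 7.0]
grip_width: 0.0129
```

Call:
send_rows:
  deltas:
    - [0, 0, 0.004, 0, 0, 0, 0]
    - [0, 0, 0.008, 0, 0, 0, 0]
    - [0, 0, 0.01, 0, 0, 0, 0]

```text
clock: 9.95
tcp_pos: [0.5834, -0.1079, 0.1549]
orientation: [-0.065, 3.14, 0.0]
contact_force: [-1.0, -2.2, 7.9]
grip_width: 0.0131
```

Call:
send_rows:
  deltas:
    - [0, 0, 0.004, 0, 0, 0, 0]
    - [0, 0, 0.008, 0, 0, 0, 0]
    - [0, 0, 0.01, 0, 0, 0, 0]

```text
clock: 10.2
tcp_pos: [0.5833, -0.1064, 0.1549]
orientation: [-0.065, 3.14, 0.0]
contact_force: [-0.1, -1.8, 7.8]
grip_width: 0.0131
```

Call:
send_rows:
  deltas:
    - [0, 0, 0.004, 0, 0, 0, 0]
    - [0, 0, 0.008, 0, 0, 0, 0]
    - [0, 0, 0.01, 0, 0, 0, 0]

```text
clock: 10.45
tcp_pos: [0.5833, -0.1049, 0.1549]
orientation: [-0.065, 3.14, 0.0]
contact_force: [-0.2, -1.2, 8.0]
grip_width: 0.0127
```

Est. joint is about 0.194, still friction only.

Call:
send_rows:
  deltas:
    - [0, 0, 0.004, 0, 0, 0, 0]
    - [0, 0, 0.008, 0, 0, 0, 0]
    - [0, 0, 0.012, 0, 0, 0, 0]

```text
clock: 10.7
tcp_pos: [0.5832, -0.1032, 0.1549]
orientation: [-0.065, 3.14, -0.0]
contact_force: [-0.4, -2.0, 6.6]
grip_width: 0.013
```

Call:
send_rows:
  deltas:
    - [0, 0, 0.004, 0, 0, 0, 0]
    - [0, 0, 0.008, 0, 0, 0, 0]
    - [0, 0, 0.012, 0, 0, 0, 0]

```text
clock: 10.95
tcp_pos: [0.5831, -0.1013, 0.1549]
orientation: [-0.065, 3.14, 0.0]
contact_force: [-2.1, -2.1, 7.2]
grip_width: 0.0131
```

Call:
send_rows:
  deltas:
    - [0, 0, 0.004, 0, 0, 0, 0]
    - [0, 0, 0.008, 0, 0, 0, 0]
    - [0, 0, 0.012, 0, 0, 0, 0]

```text
clock: 11.2
tcp_pos: [0.583, -0.0996, 0.1549]
orientation: [-0.065, 3.14, -0.0]
contact_force: [-0.1, -1.7, 6.9]
grip_width: 0.013
```

The middle pan is passed, so it's the last pan, as the picture hinted. Advancing to about 0.292, then creeping.

Call:
send_rows:
  deltas:
    - [0, 0, 0.02, 0, 0, 0, 0]
    - [0, 0, 0.07, 0, 0, 0, 0]
    - [0, 0, 0.13, 0, 0, 0, 0]
    - [0, 0, 0.2, 0, 0, 0, 0]
    - [0, 0, 0.27, 0, 0, 0, 0]
    - [0, 0, 0.34, 0, 0, 0, 0]
    - [0, 0, 0.41, 0, 0, 0, 0]
    - [0, 0, 0.48, 0, 0, 0, 0]
    - [0, 0, 0.54, 0, 0, 0, 0]
    - [0, 0, 0.58, 0, 0, 0, 0]
    - [0, 0, 0.6, 0, 0, 0, 0]
    - [0, 0, 0.61, 0, 0, 0, 0]
    - [0, 0, 0.61, 0, 0, 0, 0]

```text
clock: 12.28
tcp_pos: [0.5793, -0.007, 0.1549]
orientation: [-0.067, 3.14, 0.002]
contact_force: [1.1, 0.9, 6.5]
grip_width: 0.013
```

Call:
send_rows:
  deltas:
    - [0, 0, 0.006, 0, 0, 0, 0]
    - [0, 0, 0.013, 0, 0, 0, 0]
    - [0, 0, 0.02, 0, 0, 0, 0]
    - [0, 0, 0.027, 0, 0, 0, 0]

```text
clock: 12.62
tcp_pos: [0.5792, -0.004, 0.1549]
orientation: [-0.065, 3.14, 0.0]
contact_force: [0.1, -1.1, 7.0]
grip_width: 0.0133
```

Call:
send_rows:
  deltas:
    - [0, 0, 0.004, 0, 0, 0, 0]
    - [0, 0, 0.008, 0, 0, 0, 0]
    - [0, 0, 0.012, 0, 0, 0, 0]

```text
clock: 12.87
tcp_pos: [0.5791, -0.0022, 0.1549]
orientation: [-0.065, 3.139, 0.0]
contact_force: [1.6, -2.0, 5.8]
grip_width: 0.0129
```

Est. joint is about 0.297.

Call:
send_rows:
  deltas:
    - [0, 0, 0.004, 0, 0, 0, 0]
    - [0, 0, 0.008, 0, 0, 0, 0]
    - [0, 0, 0.012, 0, 0, 0, 0]

```text
clock: 13.12
tcp_pos: [0.579, -0.0004, 0.1549]
orientation: [-0.065, 3.14, 0.0]
contact_force: [-0.1, -1.9, 6.1]
grip_width: 0.0128
```

Call:
send_rows:
  deltas:
    - [0, 0, 0.004, 0, 0, 0, 0]
    - [0, 0, 0.008, 0, 0, 0, 0]
    - [0, 0, 0.01, 0, 0, 0, 0]

```text
clock: 13.37
tcp_pos: [0.579, 0.0012, 0.1549]
orientation: [-0.065, 3.139, 0.0]
contact_force: [0.5, -2.5, 6.9]
grip_width: 0.013
```

Call:
send_rows:
  deltas:
    - [0, 0, 0.004, 0, 0, 0, 0]
    - [0, 0, 0.008, 0, 0, 0, 0]
    - [0, 0, 0.01, 0, 0, 0, 0]

```text
clock: 13.62
tcp_pos: [0.5789, 0.0026, 0.1549]
orientation: [-0.065, 3.14, 0.0]
contact_force: [1.2, -1.4, 6.7]
grip_width: 0.0131
```

Call:
send_rows:
  deltas:
    - [0, 0, 0.003, 0, 0, 0, 0]
    - [0, 0, 0.006, 0, 0, 0, 0]
    - [0, 0, 0.006, 0, 0, 0, 0]

```text
clock: 13.87
tcp_pos: [0.5788, 0.0036, 0.1549]
orientation: [-0.065, 3.14, 0.001]
contact_force: [1.5, -1.4, 6.5]
grip_width: 0.0132
```

Est. joint is about 0.302.

Call:
send_rows:
  deltas:
    - [0, 0, 0.003, 0, 0, 0, 0]
    - [0, 0, 0.006, 0, 0, 0, 0]
    - [0, 0, 0.008, 0, 0, 0, 0]

```text
clock: 14.12
tcp_pos: [0.5788, 0.0047, 0.1549]
orientation: [-0.065, 3.14, 0.0]
contact_force: [0.9, -1.3, 5.3]
grip_width: 0.0127
```

Call:
send_rows:
  deltas:
    - [0, 0, 0.003, 0, 0, 0, 0]
    - [0, 0, 0.006, 0, 0, 0, 0]
    - [0, 0, 0.007, 0, 0, 0, 0]

```text
clock: 14.37
tcp_pos: [0.5788, 0.0058, 0.1549]
orientation: [-0.065, 3.139, 0.0]
contact_force: [1.9, -2.1, 6.1]
grip_width: 0.0131
```

Call:
send_rows:
  deltas:
    - [0, 0, 0.003, 0, 0, 0, 0]
    - [0, 0, 0.006, 0, 0, 0, 0]
    - [0, 0, 0.007, 0, 0, 0, 0]

```text
clock: 14.62
tcp_pos: [0.5787, 0.0068, 0.1549]
orientation: [-0.065, 3.14, 0.0]
contact_force: [0.6, -1.9, 7.3]
grip_width: 0.0131
```

Call:
send_rows:
  deltas:
    - [0, 0, 0.003, 0, 0, 0, 0]
    - [0, 0, 0.006, 0, 0, 0, 0]
    - [0, 0, 0.007, 0, 0, 0, 0]

```text
clock: 14.87
tcp_pos: [0.5787, 0.0079, 0.1549]
orientation: [-0.065, 3.139, 0.0]
contact_force: [1.3, -2.0, 7.4]
grip_width: 0.0132
```

Est. joint is about 0.307 and my zero may be a few mm off, so I'll keep creeping.

Call:
send_rows:
  deltas:
    - [0, 0, 0.003, 0, 0, 0, 0]
    - [0, 0, 0.006, 0, 0, 0, 0]
    - [0, 0, 0.008, 0, 0, 0, 0]

```text
clock: 15.12
tcp_pos: [0.5787, 0.0083, 0.1549]
orientation: [-0.065, 3.139, -0.001]
contact_force: [-0.3, -3.5, 7.3]
grip_width: 0.0131
```

Call:
send_rows:
  deltas:
    - [0, 0, 0.003, 0, 0, 0, 0]
    - [0, 0, 0.006, 0, 0, 0, 0]
    - [0, 0, 0.008, 0, 0, 0, 0]

```text
clock: 15.37
tcp_pos: [0.5787, 0.0087, 0.1549]
orientation: [-0.064, 3.139, -0.002]
contact_force: [1.3, -5.6, 6.3]
grip_width: 0.013
```

It has caught (−5.6 N, tool lagging). One more small step and hold.

Call:
send_rows:
  deltas:
    - [0, 0, 0.004, 0, 0, 0, 0]
    - [0, 0, 0.008, 0, 0, 0, 0]
    - [0, 0, 0.01, 0, 0, 0, 0]
    - [0, 0, 0.01, 0, 0, 0, 0]
    - [0, 0, 0.01, 0, 0, 0, 0]

```text
clock: 15.78
tcp_pos: [0.5786, 0.0092, 0.1549]
orientation: [-0.062, 3.139, -0.004]
contact_force: [1.5, -8.0, 5.8]
grip_width: 0.0128
```

Call:
send_rows:
  deltas:
    - [0, 0, 0.004, 0, 0, 0, 0]
    - [0, 0, 0.008, 0, 0, 0, 0]
    - [0, 0, 0.01, 0, 0, 0, 0]
    - [0, 0, 0.01, 0, 0, 0, 0]
    - [0, 0, 0.01, 0, 0, 0, 0]

```text
clock: 16.2
tcp_pos: [0.5786, 0.0097, 0.1549]
orientation: [-0.061, 3.139, -0.005]
contact_force: [1.9, -9.8, 5.5]
grip_width: 0.0131
```

Caught at about 8 N net. Backing off 60 mm, letting go, rising.

Call:
send_rows:
  deltas:
    - [0, 0, -0.02, 0, 0, 0, 0]
    - [0, 0, -0.07, 0, 0, 0, 0]
    - [0, 0, -0.13, 0, 0, 0, 0]
    - [0, 0, -0.2, 0, 0, 0, 0]
    - [0, 0, -0.27, 0, 0, 0, 0]
    - [0, 0, -0.33, 0, 0, 0, 0]
    - [0, 0, -0.38, 0, 0, 0, 0]
    - [0, 0, -0.4, 0, 0, 0, 0]
    - [0, 0, -0.4, 0, 0, 0, 0]

```text
clock: 16.95
tcp_pos: [0.5809, -0.047, 0.1549]
orientation: [-0.064, 3.14, 0.001]
contact_force: [-0.1, -0.9, 7.7]
grip_width: 0.0128
```

Call:
send_rows:
  deltas:
    - [0.5, 0, 0, 0, 0, 0, 0]
    - [0.7, 0, 0, 0, 0, 0, 0]
    - [0.7, 0, 0, 0, 0, 0, 0]
    - [0.7, 0, 0, 0, 0, 0, 0]
    - [0.7, 0, 0, -0.15, 0, 0, 0]
    - [0.7, 0, 0, -0.35, 0, 0, 0]
    - [0.7, 0, 0, -0.45, 0, 0, 0]
    - [0.7, 0, 0, -0.45, 0, 0, 0]

```text
clock: 17.62
tcp_pos: [0.5825, -0.0473, 0.2252]
orientation: [-0.064, 3.135, 0.001]
contact_force: [0.8, -0.9, 0.3]
grip_width: 0.0594
```

```bash
python3 -c "
from h import *;o=r.get_obs();t=o['tcp_pos'];print(t,o['contact_force'],o['grip_width'])
p=np.load('pose.npy');p[1]+=.0025;p[2]=.0390;np.save('pose2.npy',p)
w=rail2w(p,[(-.083,.329,.12)])[0];d=w-t;v=cv2.Rodrigues(o['orientation'])[0];print(w,'tool shift/150',v.T@d/.15)"
```

```text
[ 0.58248428 -0.04731942  0.2252417 ] [ 0.77461756 -0.85151178  0.25176236] 0.05937977371417081
[0.49556074 0.09432041 0.12      ] tool shift/150 [0.54429447 0.96710467 0.69868226]
```

Call:
send_rows:
  deltas:
    - [0, 0.544, 0.967, 0, 0, 0, 0]
    - [0, 0.544, 0.967, 0, 0, 0, 0]
    - [0, 0.544, 0.967, 0, 0, 0, 0]
    - [0, 0.544, 0.967, 0, 0, 0, 0]
    - [0, 0.544, 0.967, 0, 0, 0, 0]
    - [0, 0.544, 0.967, 0.2, 0, 0, 0]
    - [0, 0.544, 0.967, 0.4, 0, 0, 0]
    - [0, 0.544, 0.967, 0.45, 0, 0, 0]
    - [0, 0.544, 0.967, 0.45, 0, 0, 0]

```text
clock: 18.37
tcp_pos: [0.4909, 0.0935, 0.1518]
orientation: [0.065, -3.135, 0.003]
contact_force: [-0.3, 1.0, 0.6]
grip_width: 0.0
```

```bash
python3 -c "
from h import *;o=r.get_obs();t=o['tcp_pos'];print(t,o['orientation'],o['contact_force'],o['grip_width'],o['joints'].round(2))
s=snap('side','s1');snap('wrist','w2')
a=cv2.resize(cv2.imread('pics/s1.png')[100:275,160:400],None,fx=3.3,fy=3.3);a=cv2.convertScaleAbs(a,alpha=1.4)
cv2.imwrite('pics/s1b.png',a)"
```

```text
[0.49088183 0.09353134 0.15180072] [ 0.06459313 -3.13509363  0.00319644] [-0.25919116  0.97229575  0.63085451] 4.984311560274852e-05 [-0.49  0.31  0.21  2.06 -0.09  0.78  1.39]
```

View pics/s1b.png

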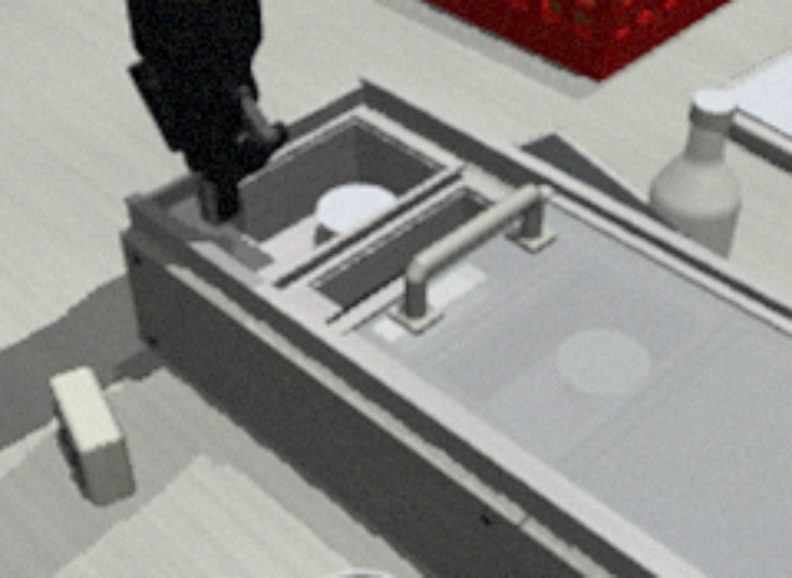

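Closed fingers are above the near ledge of the last pan, and the cover is clear, over the first two pans. Descending, with 3 mm shift inward.

Call:
send_rows:
  deltas:
    - [0, -0.02, 0, 0.03, 0, 0, 0]
    - [0, -0.02, 0, 0.06, 0, 0, 0]
    - [0, -0.02, 0, 0.09, 0, 0, 0]
    - [0, -0.02, 0, 0.1, 0, 0, 0]
    - [0, -0.02, 0, 0.1, 0, 0, 0]

```text
clock: 18.88
tcp_pos: [0.4958, 0.0942, 0.1389]
orientation: [0.064, -3.14, 0.0]
contact_force: [-0.3, 0.3, 0.8]
grip_width: -0.0001
```

Call:
send_rows:
  deltas:
    - [0, 0, 0, 0.006, 0, 0, 0]
    - [0, 0, 0, 0.012, 0, 0, 0]
    - [0, 0, 0, 0.018, 0, 0, 0]
    - [0, 0, 0, 0.02, 0, 0, 0]

```text
clock: 19.22
tcp_pos: [0.496, 0.0943, 0.1362]
orientation: [0.064, -3.141, -0.0]
contact_force: [0.4, 0.3, 0.1]
grip_width: -0.0002
```

Call:
send_rows:
  deltas:
    - [0, 0, 0, 0.006, 0, 0, 0]
    - [0, 0, 0, 0.012, 0, 0, 0]
    - [0, 0, 0, 0.018, 0, 0, 0]
    - [0, 0, 0, 0.018, 0, 0, 0]

```text
clock: 19.55
tcp_pos: [0.4959, 0.0943, 0.1334]
orientation: [0.064, -3.141, 0.0]
contact_force: [-0.2, -0.1, 0.5]
grip_width: 0.0001
```

Call:
send_rows:
  deltas:
    - [0, 0, 0, 0.005, 0, 0, 0]
    - [0, 0, 0, 0.01, 0, 0, 0]
    - [0, 0, 0, 0.012, 0, 0, 0]

```text
clock: 19.8
tcp_pos: [0.4961, 0.0943, 0.1318]
orientation: [-0.064, 3.141, 0.0]
contact_force: [-1.4, 0.2, 4.1]
grip_width: -0.0002
```

Call:
send_rows:
  deltas:
    - [0, 0, 0, 0.005, 0, 0, 0]
    - [0, 0, 0, 0.01, 0, 0, 0]
    - [0, 0, 0, 0.01, 0, 0, 0]

```text
clock: 20.05
tcp_pos: [0.4961, 0.0943, 0.1308]
orientation: [-0.064, 3.141, 0.0]
contact_force: [-2.6, 0.4, 6.9]
grip_width: -0.0
```

Contact at the expected height of a raised rim (tip 0.121). Pressing on in small steps.

Call:
send_rows:
  deltas:
    - [0, 0, 0, 0.004, 0, 0, 0]
    - [0, 0, 0, 0.008, 0, 0, 0]
    - [0, 0, 0, 0.01, 0, 0, 0]

```text
clock: 20.3
tcp_pos: [0.4961, 0.0943, 0.1294]
orientation: [-0.064, 3.141, 0.001]
contact_force: [-3.3, -0.4, 8.5]
grip_width: 0.0001
```

Call:
send_rows:
  deltas:
    - [0, 0, 0, 0.004, 0, 0, 0]
    - [0, 0, 0, 0.008, 0, 0, 0]
    - [0, 0, 0, 0.01, 0, 0, 0]

```text
clock: 20.55
tcp_pos: [0.4961, 0.0943, 0.1279]
orientation: [-0.064, 3.141, 0.001]
contact_force: [-2.6, -0.5, 8.6]
grip_width: -0.0002
```

Call:
send_rows:
  deltas:
    - [0, 0, 0, 0.004, 0, 0, 0]
    - [0, 0, 0, 0.008, 0, 0, 0]
    - [0, 0, 0, 0.01, 0, 0, 0]

```text
clock: 20.8
tcp_pos: [0.4961, 0.0943, 0.1264]
orientation: [-0.064, 3.141, 0.001]
contact_force: [-2.7, -0.2, 8.6]
grip_width: -0.0004
```

Call:
send_rows:
  deltas:
    - [0, 0, 0, 0.003, 0, 0, 0]
    - [0, 0, 0, 0.006, 0, 0, 0]
    - [0, 0, 0, 0.007, 0, 0, 0]

```text
clock: 21.05
tcp_pos: [0.4961, 0.0943, 0.1253]
orientation: [-0.064, 3.141, 0.001]
contact_force: [-3.3, 0.0, 10.0]
grip_width: 0.0002
```

Call:
send_rows:
  deltas:
    - [0, 0, 0, 0.003, 0, 0, 0]
    - [0, 0, 0, 0.006, 0, 0, 0]
    - [0, 0, 0, 0.006, 0, 0, 0]

```text
clock: 21.3
tcp_pos: [0.4961, 0.0943, 0.125]
orientation: [0.064, -3.141, -0.001]
contact_force: [-4.4, -1.2, 14.7]
grip_width: -0.0002
```

Call:
send_rows:
  deltas:
    - [0, 0, 0, 0.003, 0, 0, 0]
    - [0, 0, 0, 0.006, 0, 0, 0]
    - [0, 0, 0, 0.006, 0, 0, 0]

```text
clock: 21.55
tcp_pos: [0.4962, 0.0943, 0.1249]
orientation: [-0.064, 3.141, 0.001]
contact_force: [-7.8, -2.2, 24.1]
grip_width: 0.0004
```

The pan is home (tip at z=0.114, stiff, 24 N). Rising and going back to the handle.

Call:
send_rows:
  deltas:
    - [0, 0, 0, -0.03, 0, 0, 0]
    - [0, 0, 0, -0.2, 0, 0, 0]
    - [0, 0, 0, -0.45, 0, 0, 0]
    - [0, 0, 0, -0.67, 0, 0, 0]
    - [0.7, 0, 0, -0.67, 0, 0, 0]
    - [0.7, 0, 0, -0.67, 0, 0, 0]

```text
clock: 22.05
tcp_pos: [0.4973, 0.0947, 0.2253]
orientation: [-0.065, 3.137, 0.003]
contact_force: [0.6, 0.6, -0.7]
grip_width: 0.0233
```

```bash
python3 -c "
from h import *;o=r.get_obs();t=o['tcp_pos'];print(t,o['contact_force'],o['grip_width'])
d=np.array([.581,-.047,.155])-t;v=cv2.Rodrigues(o['orientation'])[0];print(v.T@d/.15)"
```

```text
[0.49728449 0.09472119 0.22525612] [ 0.57400403  0.59341734 -0.72871333] 0.023318102968041446
[-0.51675265 -0.96771673  0.4690488 ]
```

Call:
send_rows:
  deltas:
    - [0.7, -0.52, -0.967, 0, 0, 0, 0]
    - [0.7, -0.52, -0.967, 0, 0, 0, 0]
    - [0.7, -0.52, -0.967, 0, 0, 0, 0]
    - [0.7, -0.52, -0.967, 0, 0, 0, 0]
    - [0.7, -0.52, -0.967, 0, 0, 0, 0]
    - [0.7, -0.52, -0.967, 0, 0, 0, 0]

```text
clock: 22.55
tcp_pos: [0.5796, -0.0503, 0.2216]
orientation: [0.056, -3.139, 0.002]
contact_force: [-0.1, 0.3, 0.6]
grip_width: 0.0597
```

```bash
python3 -c "
from h import *;o=r.get_obs();print(o['tcp_pos'],o['orientation'],o['grip_width']);snap('wrist','w3')"
```

```text
[ 0.57955881 -0.05034566  0.22158506] [ 5.63855571e-02 -3.13850645e+00  2.19755416e-03] 0.05972373977436591
```

View pics/w3.png

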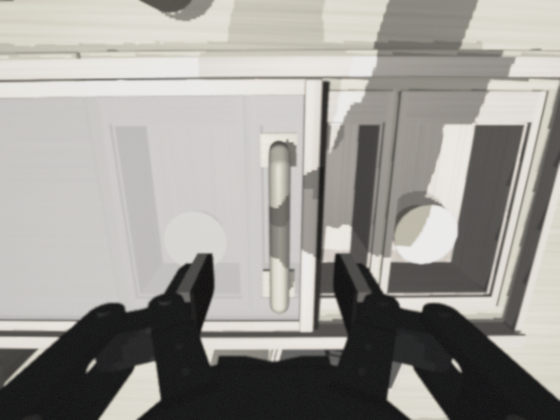

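The bar at (279,145–310) sits between the fingers (213–335). Descending and gripping.

Call:
send_rows:
  deltas:
    - [0.7, 0, 0.02, 0.15, 0, 0, 0]
    - [0.7, 0, 0.02, 0.35, 0, 0, 0]
    - [0.7, 0, 0.02, 0.445, 0, 0, 0]
    - [0.7, 0, 0.02, 0.445, 0, 0, 0]
    - [0.4, 0, 0.02, 0.445, 0, 0, 0]
    - [0.3, 0, 0.02, 0.445, 0, 0, 0]
    - [0.2, 0, 0.02, 0.445, 0, 0, 0]
    - [0.1, 0, 0.02, 0.445, 0, 0, 0]
    - [0, 0, 0.02, 0.445, 0, 0, 0]
    - [0, 0, 0.02, 0.445, 0, 0, 0]
    - [0, 0, 0.02, 0.445, 0, 0, 0]
    - [0, 0, 0.02, 0.445, 0, 0, 0]

```text
clock: 23.6
tcp_pos: [0.5806, -0.0446, 0.158]
orientation: [-0.064, 3.139, 0.0]
contact_force: [-1.1, -0.2, 5.7]
grip_width: 0.0129
```

Call:
send_rows:
  deltas:
    - [0, 0, 0.03, 0, 0, 0, 0]
    - [0, 0, 0.09, 0, 0, 0, 0]
    - [0, 0, 0.15, 0, 0, 0, 0]
    - [0, 0, 0.21, 0, 0, 0, 0]
    - [0, 0, 0.26, 0, 0, 0, 0]
    - [0, 0, 0.3, 0, 0, 0, 0]
    - [0, 0, 0.32, 0, 0, 0, 0]
    - [0, 0, 0.33, 0, 0, 0, 0]
    - [0, 0, 0.335, 0, 0, 0, 0]

```text
clock: 24.35
tcp_pos: [0.5786, 0.0061, 0.158]
orientation: [-0.065, 3.139, 0.0]
contact_force: [-1.0, -1.9, 7.8]
grip_width: 0.013
```

Call:
send_rows:
  deltas:
    - [0, 0, 0.008, 0, 0, 0, 0]
    - [0, 0, 0.016, 0, 0, 0, 0]
    - [0, 0, 0.02, 0, 0, 0, 0]
    - [0, 0, 0.02, 0, 0, 0, 0]

```text
clock: 24.68
tcp_pos: [0.5785, 0.0089, 0.158]
orientation: [-0.064, 3.139, 0.0]
contact_force: [-0.3, -1.2, 8.8]
grip_width: 0.0127
```

Call:
send_rows:
  deltas:
    - [0, 0, 0.006, 0, 0, 0, 0]
    - [0, 0, 0.012, 0, 0, 0, 0]
    - [0, 0, 0.014, 0, 0, 0, 0]

```text
clock: 24.93
tcp_pos: [0.5784, 0.0109, 0.158]
orientation: [-0.064, 3.139, 0.0]
contact_force: [-1.8, -2.5, 7.7]
grip_width: 0.0127
```

Call:
send_rows:
  deltas:
    - [0, 0, 0.006, 0, 0, 0, 0]
    - [0, 0, 0.012, 0, 0, 0, 0]
    - [0, 0, 0.014, 0, 0, 0, 0]

```text
clock: 25.18
tcp_pos: [0.5783, 0.013, 0.158]
orientation: [-0.064, 3.139, 0.0]
contact_force: [-1.3, -1.2, 7.8]
grip_width: 0.0129
```

It's past the old catch point with friction only. Sliding on to near the stop (y≈0.123).

Call:
send_rows:
  deltas:
    - [0, 0, 0.01, 0, 0, 0, 0]
    - [0, 0, 0.04, 0, 0, 0, 0]
    - [0, 0, 0.1, 0, 0, 0, 0]
    - [0, 0, 0.17, 0, 0, 0, 0]
    - [0, 0, 0.24, 0, 0, 0, 0]
    - [0, 0, 0.31, 0, 0, 0, 0]
    - [0, 0, 0.38, 0, 0, 0, 0]
    - [0, 0, 0.45, 0, 0, 0, 0]
    - [0, 0, 0.52, 0, 0, 0, 0]
    - [0, 0, 0.58, 0, 0, 0, 0]
    - [0, 0, 0.63, 0, 0, 0, 0]
    - [0, 0, 0.66, 0, 0, 0, 0]
    - [0, 0, 0.67, 0, 0, 0, 0]
    - [0, 0, 0.67, 0, 0, 0, 0]

```text
clock: 26.35
tcp_pos: [0.5741, 0.1149, 0.158]
orientation: [-0.066, 3.139, 0.002]
contact_force: [-0.5, 1.3, 7.3]
grip_width: 0.0128
```

Call:
send_rows:
  deltas:
    - [0, 0, 0.007, 0, 0, 0, 0]
    - [0, 0, 0.014, 0, 0, 0, 0]
    - [0, 0, 0.021, 0, 0, 0, 0]
    - [0, 0, 0.028, 0, 0, 0, 0]
    - [0, 0, 0.03, 0, 0, 0, 0]

```text
clock: 26.77
tcp_pos: [0.574, 0.1182, 0.158]
orientation: [-0.064, 3.139, 0.001]
contact_force: [-0.6, -2.1, 7.9]
grip_width: 0.0134
```

Call:
send_rows:
  deltas:
    - [0, 0, 0.005, 0, 0, 0, 0]
    - [0, 0, 0.01, 0, 0, 0, 0]
    - [0, 0, 0.013, 0, 0, 0, 0]

```text
clock: 27.02
tcp_pos: [0.5739, 0.1199, 0.158]
orientation: [-0.064, 3.139, 0.001]
contact_force: [-1.5, -2.0, 6.2]
grip_width: 0.013
```

Call:
send_rows:
  deltas:
    - [0, 0, 0.005, 0, 0, 0, 0]
    - [0, 0, 0.01, 0, 0, 0, 0]
    - [0, 0, 0.013, 0, 0, 0, 0]

```text
clock: 27.27
tcp_pos: [0.5739, 0.1219, 0.158]
orientation: [-0.064, 3.139, 0.001]
contact_force: [-0.0, -1.3, 6.7]
grip_width: 0.0133
```

Call:
send_rows:
  deltas:
    - [0, 0, 0.005, 0, 0, 0, 0]
    - [0, 0, 0.01, 0, 0, 0, 0]
    - [0, 0, 0.013, 0, 0, 0, 0]

```text
clock: 27.52
tcp_pos: [0.5739, 0.1229, 0.158]
orientation: [-0.063, 3.139, -0.001]
contact_force: [0.7, -4.3, 8.1]
grip_width: 0.013
```

At the stop (0.1229, force up). Releasing and rising.

Call:
send_rows:
  deltas:
    - [0, 0, -0.002, 0, 0, 0, 0]
    - [0.5, 0, -0.002, 0, 0, 0, 0]
    - [0.7, 0, -0.002, 0, 0, 0, 0]
    - [0.7, 0, -0.002, 0, 0, 0, 0]
    - [0.7, 0, -0.002, 0, 0, 0, 0]
    - [0.7, 0, -0.002, -0.15, 0, 0, 0]
    - [0.7, 0, -0.002, -0.35, 0, 0, 0]
    - [0.7, 0, -0.002, -0.55, 0, 0, 0]
    - [0.7, 0, -0.002, -0.7, 0, 0, 0]
    - [0.7, 0, -0.002, -0.7, 0, 0, 0]
    - [0.7, 0, -0.002, -0.7, 0, 0, 0]

```text
clock: 28.43
tcp_pos: [0.5735, 0.1239, 0.2628]
orientation: [-0.065, 3.138, 0.002]
contact_force: [-0.0, -0.3, -0.2]
grip_width: 0.0593
```

```bash
python3 -c "
from h import *;o=r.get_obs();print(o['tcp_pos'],o['contact_force'],o['grip_width']);snap('wrist','w4');snap('side','s4')
a=cv2.resize(cv2.imread('pics/w4.png'),(400,300));b=cv2.resize(cv2.imread('pics/s4.png'),(400,300))
cv2.imwrite('pics/f4.png',cv2.convertScaleAbs(np.hstack([a,b]),alpha=1.2))
b=unproj(load('w4'),[(262,147)],.166)"
```

```text
[0.57349975 0.12385452 0.26284276] [-0.02180419 -0.32778265 -0.20680849] 0.059296013726448146
```

View pics/f4.png

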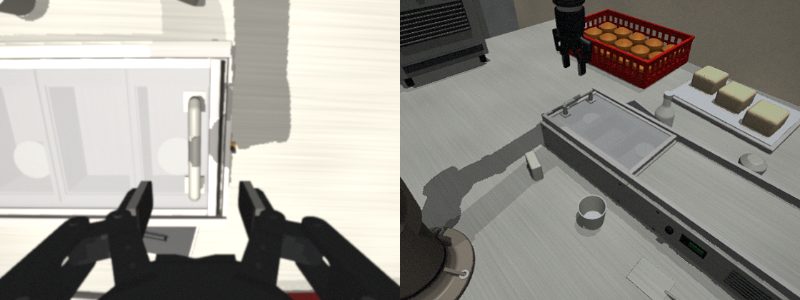

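The cover is shut against the end strip, the gripper is clear above it, and the cup, timer and spatula are where they were. Handing in.

```bash
python3 -c "
from bench import r;print(r.hand_in());print(r.get_obs()['clock'])"
```

```text
the job is handed in; nothing more can be done
None
the job is handed in; nothing more can be done
```

I handed the job in at about 28.5 s of the 72 s limit. The high pan, the last one (place 3), is pressed home and the cover is fully shut. The hand-in reported no verdict.

- **Finding the catch:** I slid the cover by its handle with a 25 N grip. It passed the first two pans with only about 2 N of friction and caught on the last one. I held it there at about 8 N net.
- **Pressing the pan:** I backed the cover off about 56 mm, let go and pressed the pan's near ledge with closed fingers. It sank 7 mm at 7–10 N and was firm at z = 0.114 m, with a peak of about 24 N.
- **Shutting the cover:** I gripped the handle again and slid past the old catch point with friction only. It reached the stop at about 0.42 on my estimate, at about 4 N. I then let go and rose 105 mm.

**Last checks:** The force on the tool was about 0 N. The pictures show the cover shut against the end strip and the cup, timer and spatula unmoved by eye.

**Disagreement:** My joint estimate from the camera fit read about 2.5 mm too high at the catch. I corrected for it before pressing and shutting.

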